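Shift the tiller gearbox from second to third

TASK

Shift the tiller gearbox standing on the shelf from second gear into third by pushing its gear lever with the fingertips: forward out of the left rear slot of the H-shaped gate into neutral, across to the right, then forward until it is fully home in the right-hand front slot. Only push the lever and never pinch it, do not run it into first (left front) or fourth (right rear) on the way, and leave the other things on the shelf where they stand.

Things in the scene. Friction and masses are not known exactly. Their poses are not given: they have to be found in the camera images.
- gearbox: Aluminium gearbox of a two-wheel tiller, heavy, never moves: case 210 mm long (x), 124 wide (y), 250 mm wheel axle across it, on 22 mm wooden bearers. Origin on the shelf, straight below the lever's pivot, which is 85 mm up. +x is forward (away from the robot, turned up to 20 degrees), +y left. Nothing of it is higher than the gate plate (167.5 mm) except the lever.
- gate (a point): Centre of the top face of the level steel gate plate, 80 x 73 x 5 mm, that the lever passes through. Its H: two slots along the gearbox's x, 14 mm wide, centred 14.5 mm left and right of this point (first left front, second left rear, third right front, fourth right rear), joined in the middle by the 16 mm wide neutral channel along y. The two tongues between the slots have rounded corners.
- knob (a point): Centre of the black ball knob, 40 mm diameter, on the gear lever, 175 mm from the pivot (about 260 mm above the shelf when upright). The lever is a 10 mm steel rod. The ball's neck and lock nut reach 31 mm below this point; below that the bare rod, down to the gate plate.
- select (a joint): Sideways lean of the lever about its pivot, rad: -0.18 left (first and second), 0 middle, +0.18 right (third and fourth). From left to right the knob moves about 63 mm along the gearbox's -y. No spring: it stays where it is left. About 3 N at the knob moves it. Starts near -0.17.
- shift (a joint): Fore-and-aft lean of the lever, rad: -0.26 fully rear, 0 neutral, +0.26 fully forward at the stop (knob 45 mm ahead of neutral along the gearbox's +x). The gate lets it cross from left to right only within about 0.035 of neutral. No spring: it stays where it is left. About 4 N at the knob moves it. Starts in second, between -0.26 and -0.15.
- funnel: Loose red plastic funnel standing mouth down, 110 mm across, 125 mm high; origin in the middle of its underside. Bystander.
- rain_cup: Loose aluminium rain gauge cup, 71 mm across, 92 mm high, upright; origin in the middle of its underside. Bystander.
- padlock: Loose steel padlock lying flat, body 45 x 50 x 20 mm, shackle to its +x; origin under the middle of the body. Bystander.

How it is judged:
By the outcome, as a careful person would: the job done as asked, in the order asked, and still so for the second after the job is handed in, with the robot touching nothing.
It also fails if it takes over 45 s, if anything falls off the work surface, if the arm or the gripper's body presses on something with over 40 N, if the wrist force passes 120 N, or if a joint passes its speed limit or range.

ROBOT

A 6-joint arm with a two-finger parallel gripper is mounted at the origin on the work surface. World frame = base frame: x ahead of the robot, y to its left, z up, the work surface at z = 0. Lengths are in m, angles in degrees, forces in N, time in s.
With the tool pointing down it reaches from about 0.25 to 0.725 m from the base axis. Payload 9.7 kg.
Tool frame: the origin (TCP) lies on the centre line of the jaws, within the pads' length; the fingertips stand 19 mm ahead of it and the grasp point (between the pads) is the TCP; z points along the fingers, y is the direction in which the jaws open and shut (so a half turn about z gives the same grasp; the last joint's range is limited). The gripper opens to 85 mm and grips with 20 to 120 N. Pads are 22 mm wide; open, the fingers measure 114 mm over their backs; the gripper's body (76 mm by 85 mm) begins 54 mm behind the grasp point. The pads swing forward as they close: fully open they stand 13 mm farther back than shut.
Start: joints at [0, 4.979, 10.078, 95.1, 0, 90], TCP at [0.55, -0, 0.25] pointing down, gripper open.
Joint ranges: [-179.16, 179.16], [-48.56, 103.87], [-65.8, 70.77], [-126.05, 130.52], [-82.76, 87.17], [-180, 180]. Speed limits (degrees/s): [127.2, 127.2, 147.25, 180, 180, 180].

INTERFACE

Orientations are given as [roll, pitch, yaw] about the fixed x, y, z axes, in that order (R = Rz(yaw) Ry(pitch) Rx(roll)).
In Python, from workcell import bot gives the robot as it stands.
- The arm moves only by the tool servo_tool, never from a script. Its argument "motion" is a list that holds one entry, the list of rows, each a list of 6 numbers: the shift along the tool's x, y, z in mm, then the turn, a rotation vector about the tool's x, y, z in rad. A call has 1 to 5 rows; each row shifts and turns the commanded pose from where the row before left it, along the tool's axes as they then stand; what a row does not reach is not made up. A row lasts 1/10 s, in which the tool goes at most 50 mm and 8.59 degrees, less where a joint would pass 70% of its speed; a pose out of reach is approached as far as the arm can. A call is refused whole if a number of a shift passes 50 or a number of a turn 0.15, either way. A call with a gripper value outside its range is refused whole. "gripper" is the finger opening in mm, from 0 to 85.4, set as the call begins (left out, the last holds). The fingers move at their own pace and stop on an object; "newtons" is the grip in N (left out, the last holds). Time passes only in rows, so rows that do not move let the fingers close. It gives the time, the measured TCP pose, the force and the opening at its end, in the units of the state.
- bot.get_obs(): the state, without advancing time (a new reading comes with each control period).
- bot.camera(name): name is "scene" or "side" or "wrist"; returns a dict with "color" (384x512x3 uint8, red, green, blue), "fx", "fy", "cx", "cy" (pixels), "k1" (the pictures are not rectified: a ray, as slopes to the right and down, at radius r is drawn at 1 + k1 r^2 times it, then the intrinsics apply), "R" (3x3) and "t" (3): a world point X has camera coordinates R X + t. Camera axes: x right, y down, z forward; pixel columns grow to the right and rows downward; lengths in m; the calibration is good to about 2 mm. A picture is of the moment at which its call begins. There is no depth.
- bot.job_done(): hands the job in, once; it reports no verdict.
Trained networks look in a picture, given as the dict that the camera call returned (one of the last four; its "shot" number tells which), for a name from the list of things; names that differ only in an ending like _2 or _b are one class to them, and where a whole thing is asked for, a point or a joint stands for the part that bears it (a point fixed in the world has none). Each returns a list of dicts, best first, with "confidence" (0 to 1); they miss things now and then, are a little off and sometimes report something else, mostly with a low value. They report only what shows in the picture. A call takes as long as a camera call.
- bot.look_for(picture, label): "rect" ([left, top, width, height] in pixels, round what is visible of it).
The state is a dict: "time": time; "q": joint angles; "qd": joint speeds; "joint_efforts": joint torques, N m; "ee_pos": TCP position; "tcp_rot": TCP orientation; "wrist_force": force on the tool from outside, world axes, zero at the start; "torque": the same for the moment, N m; "opening": finger opening in m.
Only numpy, scipy, OpenCV 4.12 (cv2) and the standard library are available. Lean on these libraries where they do the work, as an engineer would, in place of code of your own. Each camera call takes 0.05 s, during which the arm holds its last target.

## Working session

There is one attempt and no reset: what is moved stays moved. The work goes in short steps, Python scripts to look and compute and a tool call to move; the robot and the scene stay as the last step left them, time stands still between calls to the robot, and variables do not carry over. Pictures are saved under pics/ and viewed, and the job is handed in when it is done.

Besides the shell and the picture viewer there is one more tool, called after "Emit:" by a JSON object that holds its "op" and its "data". servo_tool: Moves the arm, as the interface text tells. Its arguments: {"type":"object","properties":{"motion":{"type":"array","items":{"type":"array","items":{"type":"array","items":{"type":"number"}}}},"gripper":{"type":"number"},"newtons":{"type":"number"}},"required":["motion"]}

```bash
ls; mkdir -p pics; cat > h.py <<'E'
import numpy as np, cv2
from workcell import bot
def K(c): return np.array([[c['fx'],0,c['cx']],[0,c['fy'],c['cy']],[0,0,1.]])
def dist(c): return np.array([c['k1'],0,0,0,0.])
def proj(c,P):
    P=np.atleast_2d(np.array(P,float)); rv,_=cv2.Rodrigues(np.array(c['R']))
    return cv2.projectPoints(P,rv,np.array(c['t'],float),K(c),dist(c))[0][:,0]
def ray(c,uv):
    n=cv2.undistortPoints(np.array([[uv]],float),K(c),dist(c))[0,0]
    R=np.array(c['R']);o=-R.T@np.array(c['t']);d=R.T@np.array([n[0],n[1],1]);return o,d/np.linalg.norm(d)
def tri(rs):
    A=0;b=0
    for o,d in rs:
        M=np.eye(3)-np.outer(d,d);A=A+M;b=b+M@o
    x=np.linalg.solve(A,b);return x,[np.linalg.norm((np.eye(3)-np.outer(d,d))@(x-o)) for o,d in rs]
def save(c,n): cv2.imwrite('pics/'+n+'.png',cv2.cvtColor(c['color'],cv2.COLOR_RGB2BGR))
E
python3 - <<'E'
from h import *
o=bot.get_obs();print(o)
for n in ['scene','side','wrist']:
    c=bot.camera(n);save(c,n+'0');print(n,c['fx'],c['k1'],(-np.array(c['R']).T@c['t']).round(3))
    for l in ['gearbox','knob','gate','funnel','rain_cup','padlock']:
        print(l,[(np.round(r['rect'],1).tolist(),round(r['confidence'],2)) for r in bot.look_for(c,l)[:2]])
E
```

```text
pics
{'time': 0.0, 'q': array([-1.27518806e-03,  5.00892943e+00,  1.00345734e+01,  9.50971523e+01,
       -1.35579135e-03,  8.99991824e+01]), 'qd': array([-0.0775074 , -0.05468009, -0.00182039, -0.03004277,  0.03849456,
       -0.07902219]), 'joint_efforts': array([ 7.68234549e-04, -5.20392072e+01,  4.64802504e+01,  1.63646933e-02,
        2.23589603e-05, -6.77332673e-05]), 'ee_pos': array([ 5.49810374e-01, -1.85310704e-05,  2.49604929e-01]), 'tcp_rot': array([-1.79928492e+02,  1.35476990e-03,  8.99995441e+01]), 'wrist_force': array([-0.46904109, -0.65659195, -0.48146986]), 'torque': array([-0.03247906,  0.01926577, -0.01673571]), 'opening': 0.08544624316523451}
scene 417.6942335111541 -0.01875309288955302 [ 1.159 -0.624  0.841]
gearbox [([223.5, 140.4, 86.4, 110.4], 0.94)]
knob [([263.4, 140.0, 17.6, 62.6], 0.88)]
gate [([220.5, 140.4, 87.1, 113.7], 0.93)]
funnel []
rain_cup [([192.5, 224.8, 26.3, 40.2], 0.63)]
padlock [([315.2, 212.1, 26.9, 17.6], 0.75)]
side 347.83006645792995 0.006543093372141872 [0.244 0.428 0.719]
gearbox [([193.9, 210.9, 114.7, 119.5], 0.63)]
knob [([228.7, 216.0, 28.8, 43.7], 0.68)]
gate [([191.4, 209.5, 117.1, 114.9], 0.64)]
funnel []
rain_cup [([302.0, 189.7, 31.7, 44.7], 0.75)]
padlock [([143.8, 267.1, 34.1, 26.4], 0.9)]
wrist 286.99472511110645 -0.03520852060415 [0.549 0.067 0.374]
gearbox [([83.0, 0.0, 296.2, 156.6], 0.94), ([172.2, 0.0, 68.5, 42.1], 0.43)]
knob [([171.6, 1.1, 69.1, 37.9], 0.65), ([174.1, 2.7, 63.3, 36.4], 0.32)]
gate [([85.3, 1.0, 291.9, 149.8], 0.68)]
funnel []
rain_cup [([169.5, 206.5, 52.9, 83.0], 0.83)]
padlock []
```

```bash
python3 - <<'E'
import cv2
a=cv2.imread('pics/scene0.png')[100:300,120:400];b=cv2.imread('pics/side0.png')[150:350,110:390]
cv2.imwrite('pics/a0.png',cv2.resize(a,None,fx=2.8,fy=2.8,interpolation=2));cv2.imwrite('pics/b0.png',cv2.resize(b,None,fx=2.8,fy=2.8,interpolation=2))
E
```

```text
(no output)
```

View pics/a0.png

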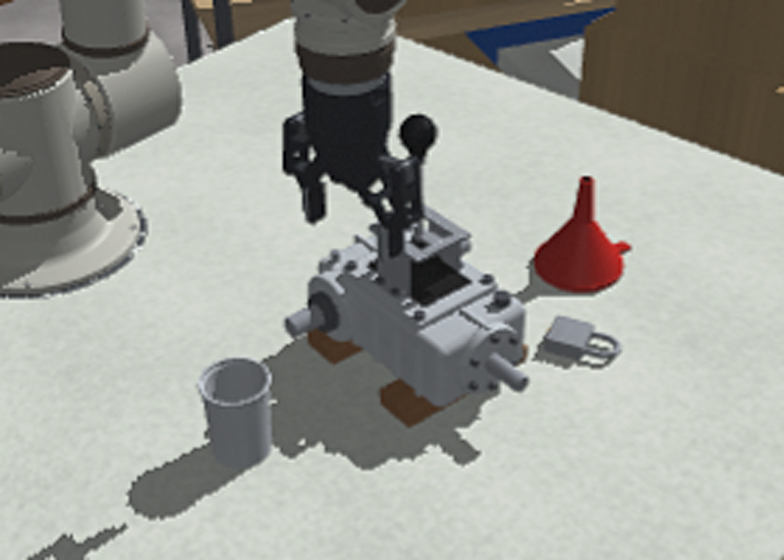

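View pics/b0.png

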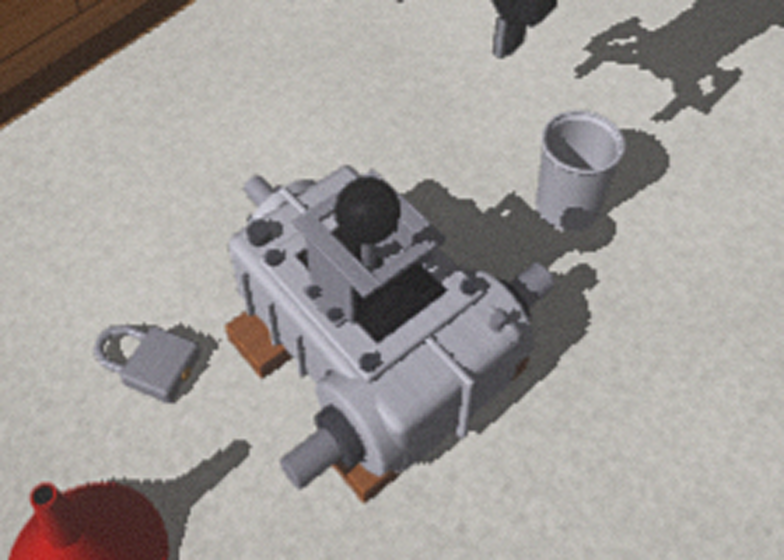

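View pics/wrist0.png

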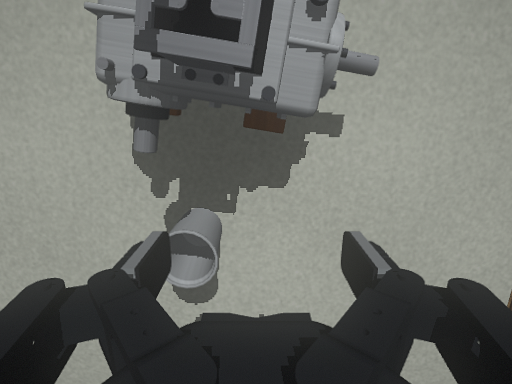

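View pics/scene0.png

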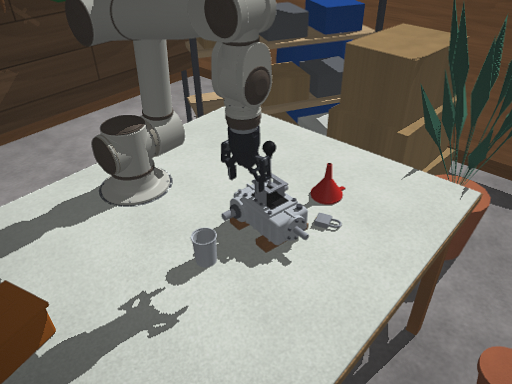

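View pics/side0.png

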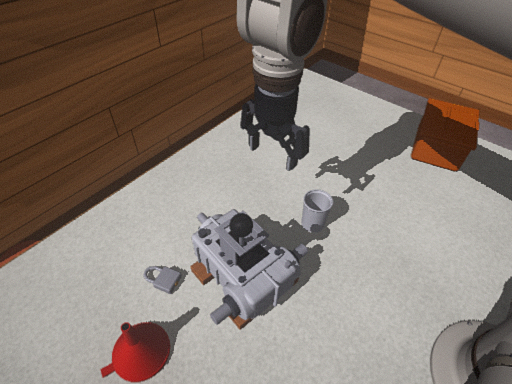

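```bash
python3 - <<'E'
from h import *
s=bot.camera('scene');d=bot.camera('side')
print(tri([ray(s,(269.3,147.5)),ray(d,(241.4,225))]))
for n,c,x0,y0,w,h in [('s',s,225,165,80,60),('d',d,190,205,100,75)]:
    f=760/w
    im=cv2.cvtColor(c['color'],cv2.COLOR_RGB2BGR)[y0:y0+h,x0:x0+w]
    cv2.imwrite('pics/z%s.png'%n,cv2.resize(im,None,fx=760/w,fy=760/w,interpolation=cv2.INTER_CUBIC))
def z(c,uv,h):
    o,v=ray(c,uv);return (o+v*(h-o[2])/v[2]).round(3)
print('cup base',z(s,(205,262),0),'fun',z(s,(327,198),0),'lock',z(d,(167,283),0))
E
```

```text
(array([0.48105945, 0.17168688, 0.25259222]), [np.float64(0.0007520184948916377), np.float64(0.0007520184948916109)])
cup base [ 0.476 -0.102  0.   ] fun [0.565 0.376 0.   ] lock [0.628 0.262 0.   ]
```

View pics/zs.png

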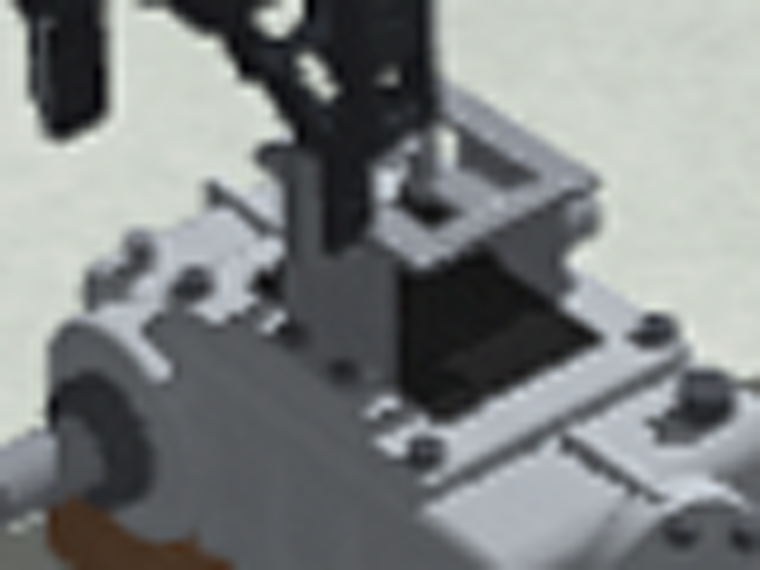

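View pics/zd.png

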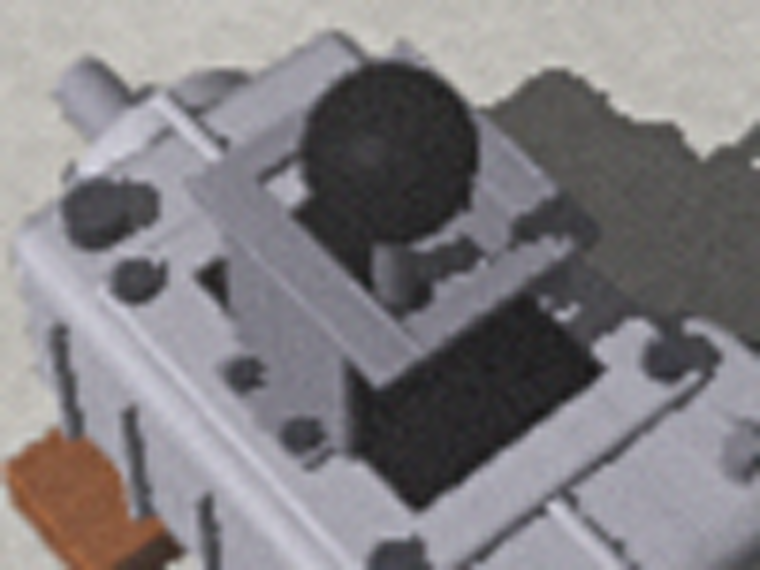

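```bash
python3 - <<'E'
from h import *
from scipy.optimize import least_squares
s=bot.camera('scene');d=bot.camera('side')
def z(c,uv,h):
    o,v=ray(c,uv);return (o+v*(h-o[2])/v[2]).round(4)
H=.1675
print('side RL',z(d,(239.3,255.9),H),'FL',z(d,(214.6,228.4),H),'RR',z(d,(268.3,236.6),H))
print('scene FR',z(s,(269.7,192.9),H),'FL',z(s,(288.2,184.5),H),'RL',z(s,(271.8,174.5),H))
obs=[(d,(239.3,255.9),(-.04,.0365)),(d,(214.6,228.4),(.04,.0365)),(s,(269.7,192.9),(.04,-.0365)),(s,(288.2,184.5),(.04,.0365))]
def W(p,v):
    c,q=np.cos(p[2]),np.sin(p[2]);return np.array([p[0]+c*v[0]-q*v[1],p[1]+q*v[0]+c*v[1],v[2]])
def f(p): return np.concatenate([proj(c,W(p,(*l,H)))[0]-uv for c,uv,l in obs])
r=least_squares(f,[.5,.16,0]);print(r.x,np.degrees(r.x[2]),r.fun.round(1))
k=np.array([.48106,.17169,.2526]);c,q=np.cos(r.x[2]),np.sin(r.x[2])
e=k[:2]-r.x[:2];print('knob local',c*e[0]+q*e[1],-q*e[0]+c*e[1])
E
```

```text
side RL [0.4798 0.1796 0.1675] FL [0.5578 0.1645 0.1675] RR [0.4661 0.1114 0.1675]
scene FR [0.5496 0.094  0.1675] FL [0.5631 0.1595 0.1675] RL [0.4939 0.1692 0.1675]
[ 0.51366694  0.13583396 -0.16871361] -9.666578073454918 [ 0.2 -0.5 -0.7 -0.2 -0.9 -0.2  0.1 -1.3]
knob local -0.03816472291674598 0.02987177049715829
```

Emit:
{"op": "servo_tool", "data": {"motion": [[[0, -30, 0, 0, 0, 0], [0, -40, 0, 0, 0, 0], [0, -44, 0, 0, 0, 0], [0, 0, 0, 0, 0, 0.0935], [0, 0, 0, 0, 0, 0.0935]]], "gripper": 0}}

```text
time: 1.75
ee_pos: [0.4351, 0.0, 0.251]
tcp_rot: [179.9, -0.0, 79.1]
wrist_force: [0.8, -0.7, 0.3]
opening: 0.0123
```

Emit:
{"op": "servo_tool", "data": {"motion": [[[0, 0, 0, 0, 0, 0], [0, 0, 0, 0, 0, 0], [0, 0, 0, 0, 0, 0], [0, 0, 0, 0, 0, 0]]]}}

```text
time: 2.15
ee_pos: [0.4361, 0.0, 0.2501]
tcp_rot: [-180.0, 0.0, 79.4]
wrist_force: [-0.3, 0.5, 0.0]
opening: -0.0001
```

```bash
python3 - <<'E'
from h import *
o=bot.get_obs();print(o['ee_pos'],o['tcp_rot'])
c=bot.camera('wrist');save(c,'w1');s=bot.camera('scene');d=bot.camera('side')
im=[cv2.cvtColor(x['color'],cv2.COLOR_RGB2BGR) for x in(s,d)]
a=cv2.resize(im[0][130:210,215:305],(400,356),interpolation=2);b=cv2.resize(im[1][170:270,190:290],(400,400),interpolation=2)[:356]
cv2.imwrite('pics/m1.png',np.hstack([a,b]))
E
```

```text
[4.36145691e-01 9.47909759e-06 2.50134484e-01] [-1.79977159e+02  2.47886389e-03  7.93560923e+01]
```

View pics/w1.png

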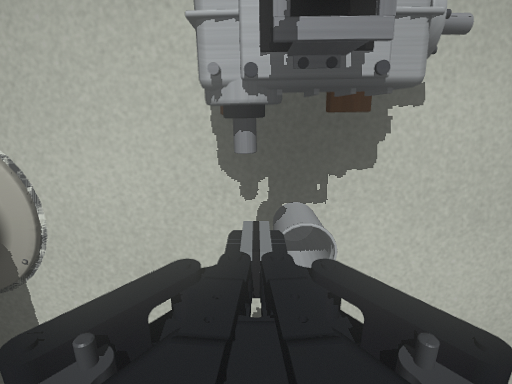

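View pics/m1.png

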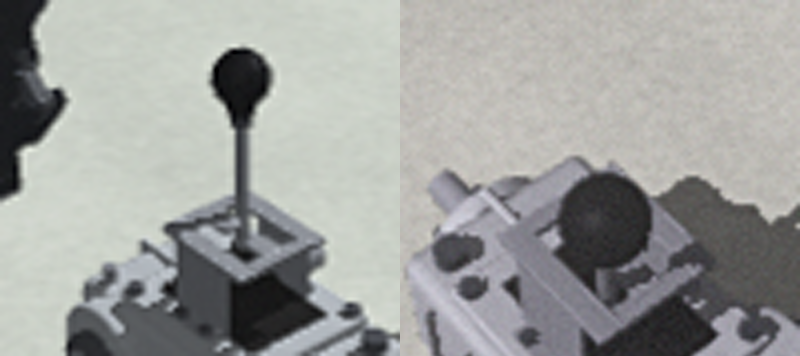

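Emit:
{"op": "servo_tool", "data": {"motion": [[[0, -36, 0, 0, 0, 0], [40, 0, 0, 0, 0, 0], [40, 0, 0, 0, 0, 0], [28, 0, 0, 0, 0, 0], [0, 0, 0, 0, 0, 0]]]}}

```text
time: 2.8
ee_pos: [0.4209, 0.1153, 0.2499]
tcp_rot: [-180.0, -0.0, 79.5]
wrist_force: [-1.2, -1.2, 0.0]
opening: 0.0
```

```bash
cat >> h.py <<'E'
def shots(n):
    c=bot.camera('wrist');s=bot.camera('scene');d=bot.camera('side')
    im=[cv2.cvtColor(x['color'],cv2.COLOR_RGB2BGR) for x in(s,d,c)]
    a=cv2.resize(im[0][130:210,215:305],(450,400),interpolation=2);b=cv2.resize(im[1][170:270,190:277],(348,400),interpolation=2)
    cv2.imwrite('pics/m%s.png'%n,np.hstack([a,b]));cv2.imwrite('pics/w%s.png'%n,im[2])
    o=bot.get_obs();print(o['time'],o['ee_pos'].round(4),o['tcp_rot'].round(2),o['wrist_force'].round(1))
    return c,s,d
E
python3 - <<'E'
from h import *
from scipy.optimize import least_squares
c,s,d=shots('2')
H=.1675
obs=[(d,(239.3,255.9),(-.04,.0365)),(d,(214.6,228.4),(.04,.0365)),(s,(268.3,191.9),(.04,-.0365)),(s,(288.1,184),(.04,.0365)),(s,(271.25,173.9),(-.04,.0365)),(s,(253.25,181.3),(-.04,-.0365))]
def W(p,v):
    c,q=np.cos(p[2]),np.sin(p[2]);return np.array([p[0]+c*v[0]-q*v[1],p[1]+q*v[0]+c*v[1],v[2]])
def f(p): return np.concatenate([proj(c,W(p,(*l,H)))[0]-uv for c,uv,l in obs])
r=least_squares(f,[.5,.16,0]);print(r.x,np.degrees(r.x[2]),r.fun.round(1))
E
```

```text
2.95 [0.4206 0.1126 0.2502] [-1.7998e+02  2.0000e-02  7.9330e+01] [-0.1 -0.1 -0.2]
[ 0.51409819  0.13586133 -0.18223493] -10.441292334450129 [-0.4 -0.7 -0.8 -0.6  0.3  0.8  0.3 -0.6 -0.5 -2.3 -2.  -1. ]
```

View pics/w2.png

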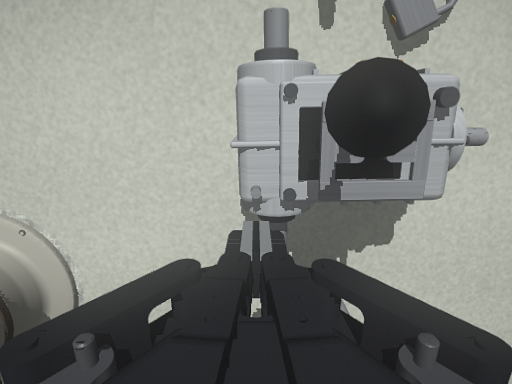

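View pics/m2.png

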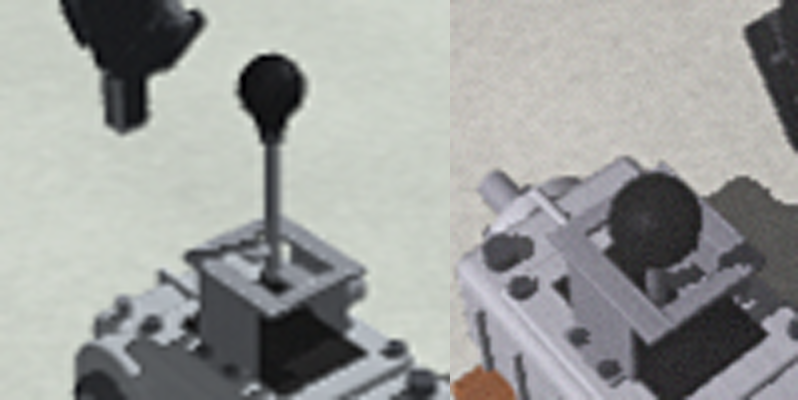

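Emit:
{"op": "servo_tool", "data": {"motion": [[[35, 0, 0, 0, 0, 0], [35, 0, 0, 0, 0, 0], [0, 0, 0, 0, 0, 0], [0, 0, 0, 0, 0, 0]]]}}

```text
time: 3.35
ee_pos: [0.4337, 0.181, 0.2501]
tcp_rot: [-180.0, 0.0, 79.3]
wrist_force: [-0.3, -0.1, -0.0]
opening: 0.0002
```

```bash
cat >> h.py <<'E'
G=np.array([.5141,.1359]);A=np.radians(-10.5)
def loc(p):
    e=np.array(p[:2])-G;c,q=np.cos(A),np.sin(A);return np.array([c*e[0]+q*e[1],-q*e[0]+c*e[1],p[2]])
def wor(l):
    c,q=np.cos(A),np.sin(A);return np.array([G[0]+c*l[0]-q*l[1],G[1]+q*l[0]+c*l[1],l[2]])
def knobpos(sel,sh,r=.175):
    # approx: y=-r sin(sel), x=r cos(sel) sin(sh)
    return wor([r*np.cos(sel)*np.sin(sh),-r*np.sin(sel),.085+r*np.cos(sel)*np.cos(sh)])
def knob(cams,guess=None):
    """fit dark discs by refining around predicted position in each camera"""
    from scipy.optimize import least_squares
    rs=[];px=[]
    p=np.array(guess)
    for c in cams:
        u=proj(c,p)[0];zc=(np.array(c['R'])@p+c['t'])[2];R=c['fx']*.02/zc
        g=cv2.GaussianBlur(cv2.cvtColor(c['color'],cv2.COLOR_RGB2GRAY),(0,0),.8).astype(np.float32)
        best=None
        th=np.linspace(0,2*np.pi,72,endpoint=False)
        for dx in np.arange(-1.5*R,1.5*R,max(.4,R/40)):
            for dy in np.arange(-1.5*R,1.5*R,max(.4,R/40)):
                def ringv(f): return cv2.remap(g,(u[0]+dx+f*R*np.cos(th)).astype(np.float32)[None],(u[1]+dy+f*R*np.sin(th)).astype(np.float32)[None],1)[0]
                o=ringv(1.0+1.5/R);i=ringv(1-1.5/R)
                sc=np.clip(o-i,-20,60).mean()
                if best is None or sc>best[0]: best=(sc,u[0]+dx,u[1]+dy)
        px.append((round(best[1],1),round(best[2],1),round(float(best[0]),1)));rs.append(ray(c,best[1:]))
    x,res=tri(rs);print('knob px',px,'world',x.round(4),'res',np.round(res,4),'LOCAL',loc(x).round(4));return x
E
python3 - <<'E'
from h import *
c,s,d=shots('3')
k=knob([c,s,d],knobpos(-.17,-.22)); print(loc(knobpos(-.17,-.22)))
o=bot.get_obs();print('tcp local',loc(o['ee_pos']))
E
```

```text
3.5 [0.4337 0.1804 0.2505] [179.98   0.    79.21] [0.5 0.2 0.3]
knob px [(np.float64(361.1), np.float64(261.3), 18.3), (np.float64(269.3), np.float64(148.9), 54.5), (np.float64(239.8), np.float64(225.6), 25.8)] world [0.483  0.1703 0.2497] res [0.002  0.0004 0.0018] LOCAL [-0.0369  0.0281  0.2497]
[-0.03763966  0.02960691  0.25332019]
tcp local [-0.08717035  0.02914668  0.2505248 ]
```

View pics/w3.png

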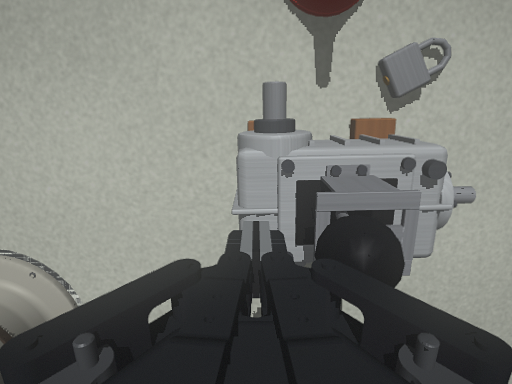

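View pics/m3.png

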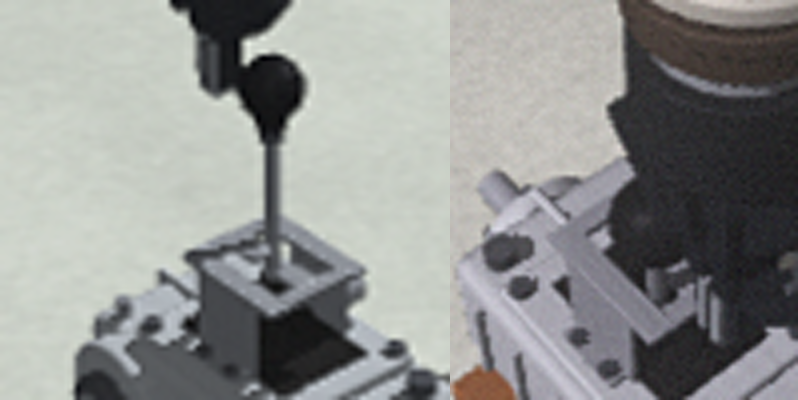

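Emit:
{"op": "servo_tool", "data": {"motion": [[[0, 0, -15, 0, 0, 0], [0, 8, 0, 0, 0, 0], [0, 7, 0, 0, 0, 0], [0, 0, 0, 0, 0, 0]]]}}

```text
time: 3.9
ee_pos: [0.4491, 0.1782, 0.2647]
tcp_rot: [-180.0, 0.0, 79.2]
wrist_force: [-1.0, -0.2, 2.1]
opening: 0.0002
```

Emit:
{"op": "servo_tool", "data": {"motion": [[[0, 5, 0, 0, 0, 0], [0, 5, 0, 0, 0, 0], [0, 5, 0, 0, 0, 0], [0, 0, 0, 0, 0, 0]]]}}

```text
time: 4.3
ee_pos: [0.4632, 0.1762, 0.266]
tcp_rot: [-180.0, -0.1, 79.3]
wrist_force: [-5.5, 1.8, 7.7]
opening: -0.0001
```

```bash
python3 - <<'E'
from h import *
c,s,d=shots('4')
k=knob([s,c],knobpos(-.17,-.15))
o=bot.get_obs();print('tcp local',loc(o['ee_pos']))
E
```

```text
4.45 [0.4629 0.1762 0.2658] [-1.7998e+02 -4.0000e-02  7.9300e+01] [-4.9  2.2  6.8]
knob px [(np.float64(271.1), np.float64(149.7), 52.1), (np.float64(314.9), np.float64(243.2), 19.7)] world [0.4924 0.1686 0.2507] res [0.0008 0.0008] LOCAL [-0.0273  0.0282  0.2507]
tcp local [-0.05768679  0.03025577  0.26578188]
```

View pics/w4.png

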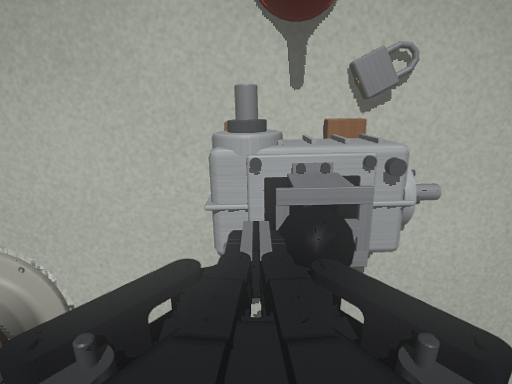

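View pics/m4.png

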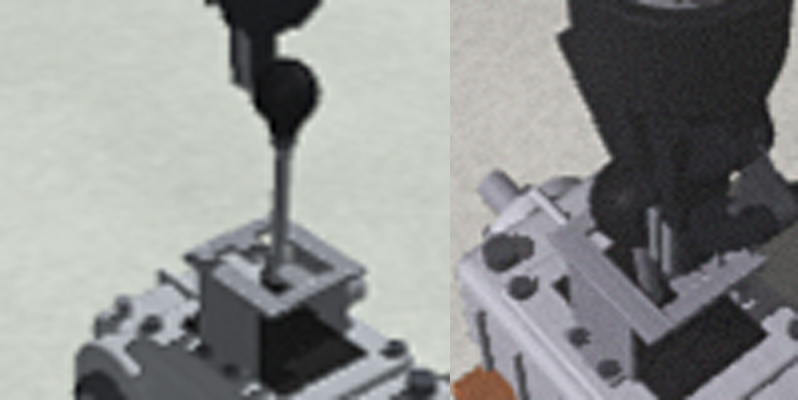

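Emit:
{"op": "servo_tool", "data": {"motion": [[[0, -15, 0, 0, 0, 0], [0, 0, 0, -0.13, 0, 0], [0, 0, 0, -0.13, 0, 0], [0, 0, 0, -0.14, 0, 0], [0, 0, 0, 0, 0, 0]]]}}

```text
time: 4.95
ee_pos: [0.4462, 0.1785, 0.2639]
tcp_rot: [157.0, 0.0, 79.4]
wrist_force: [-0.5, 0.3, 0.4]
opening: -0.0001
```

Emit:
{"op": "servo_tool", "data": {"motion": [[[0, 0, 0, 0, 0, 0]]]}}

```text
time: 5.05
ee_pos: [0.4479, 0.179, 0.2654]
tcp_rot: [157.2, -0.0, 79.4]
wrist_force: [-0.3, 0.4, 0.6]
opening: 0.0001
```

```bash
python3 - <<'E'
from h import *
c,s,d=shots('5')
k=knob([s,d],knobpos(-.17,-.15))
o=bot.get_obs();print('tcp local',loc(o['ee_pos']))
E
```

```text
5.2 [0.4493 0.1789 0.2656] [1.5718e+02 1.0000e-02 7.9250e+01] [0.3 0.1 0.9]
knob px [(np.float64(271.5), np.float64(150.1), 57.6), (np.float64(235.6), np.float64(218.9), 33.4)] world [0.496  0.1667 0.2518] res [0.0012 0.0012] LOCAL [-0.0234  0.027   0.2518]
tcp local [-0.07151889  0.03044567  0.26558611]
```

View pics/w5.png

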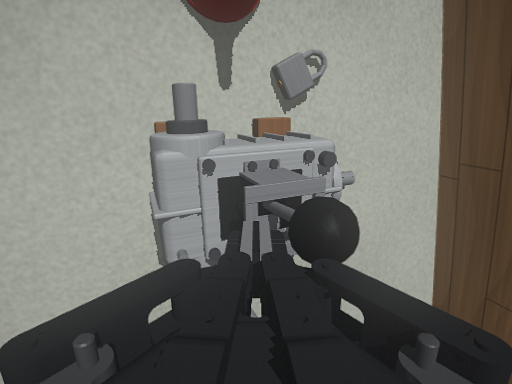

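View pics/m5.png

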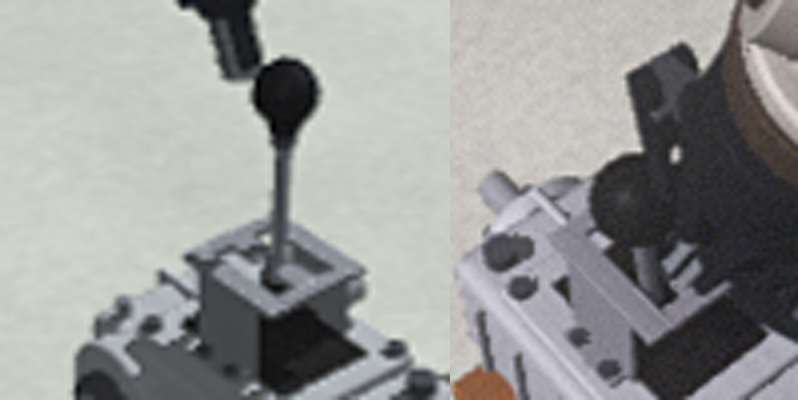

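Emit:
{"op": "servo_tool", "data": {"motion": [[[0, 7.4, 3.1, 0, 0, 0], [0, 7.4, 3.1, 0, 0, 0], [0, 6.4, 2.7, 0, 0, 0], [0, 6.4, 2.7, 0, 0, 0], [0, 0, 0, 0, 0, 0]]]}}

```text
time: 5.7
ee_pos: [0.4794, 0.1732, 0.2659]
tcp_rot: [157.1, -0.0, 79.3]
wrist_force: [-4.4, 2.3, 4.7]
opening: -0.0004
```

```bash
python3 - <<'E'
from h import *
c,s,d=shots('6')
k=knob([s,d],knobpos(-.17,-.02));k=knob([s,c],knobpos(-.17,-.02));
o=bot.get_obs();print('tcp local',loc(o['ee_pos']))
E
```

```text
5.85 [0.4786 0.1731 0.2655] [ 1.5711e+02 -1.0000e-02  7.9260e+01] [-3.1  0.2  2.4]
knob px [(np.float64(275.6), np.float64(152.0), 53.3), (np.float64(227.5), np.float64(211.6), 35.7)] world [0.5149 0.1644 0.2538] res [0.0025 0.0025] LOCAL [-0.0044  0.0281  0.2538]
knob px [(np.float64(275.6), np.float64(152.0), 53.3), (np.float64(305.2), np.float64(234.2), 37.4)] world [0.5129 0.1647 0.2526] res [0.0012 0.0012] LOCAL [-0.0065  0.0281  0.2526]
tcp local [-0.04167055  0.03014495  0.26551595]
```

View pics/w6.png

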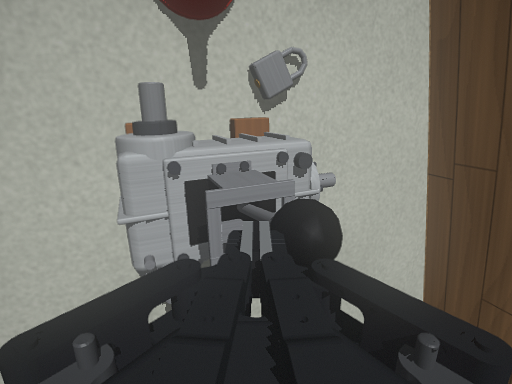

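View pics/m6.png

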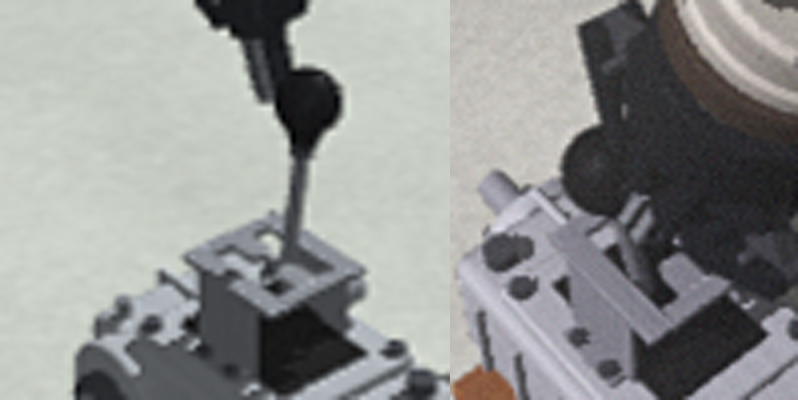

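Emit:
{"op": "servo_tool", "data": {"motion": [[[0, 2.5, 1, 0, 0, 0], [0, 2.2, 1, 0, 0, 0], [0, 0, 0, 0, 0, 0], [0, 0, 0, 0, 0, 0]]]}}

```text
time: 6.25
ee_pos: [0.483, 0.1723, 0.2654]
tcp_rot: [157.1, -0.0, 79.3]
wrist_force: [-3.3, 1.4, 5.1]
opening: -0.0001
```

Emit:
{"op": "servo_tool", "data": {"motion": [[[0, -12, -5, 0, 0, 0], [0, -12, -5, 0, 0, 0], [0, -12, -5, 0, 0, 0], [0, 0, 0, 0, 0, 0]]]}}

```text
time: 6.65
ee_pos: [0.443, 0.1799, 0.2653]
tcp_rot: [157.1, -0.0, 79.4]
wrist_force: [0.2, -0.6, 0.0]
opening: 0.0004
```

```bash
python3 - <<'E'
from h import *
c,s,d=shots('7')
k=knob([s,d],knobpos(-.17,-.0));k=knob([s,c],knobpos(-.17,-.0));k=knob([s,c,d],knobpos(-.17,-.0));
o=bot.get_obs();print('tcp local',loc(o['ee_pos']))
for x,n,(X,Y,w,h) in [(s,'s',(245,140,50,60)),(d,'d',(200,190,80,75))]:
    im=cv2.cvtColor(x['color'],cv2.COLOR_RGB2BGR).copy()
    f=8;im=cv2.resize(im[Y:Y+h,X:X+w],None,fx=f,fy=f,interpolation=2)
    def ln(pts,col):
        q=((proj(x,[wor(p) for p in pts])-[X,Y]+.5)*f).astype(np.int32)
        cv2.polylines(im,[q],False,col,1)
    H=.1675
    ln([(.04,.0365,H),(.04,-.0365,H),(-.04,-.0365,H),(-.04,.0365,H),(.04,.0365,H)],(0,0,255))
    for sx in(-.008,.008): ln([(sx,.0215,H),(sx,-.0215,H)],(0,255,0))
    cv2.imwrite('pics/o7%s.png'%n,im[:600,:800])
E
```

```text
6.8 [0.4444 0.1797 0.2653] [ 1.5705e+02 -2.0000e-02  7.9320e+01] [-0.6 -0.  -0.4]
knob px [(np.float64(276.8), np.float64(152.5), 59.2), (np.float64(226.8), np.float64(211.2), 58.0)] world [0.5176 0.1648 0.2531] res [0.0016 0.0016] LOCAL [-0.0018  0.029   0.2531]
knob px [(np.float64(276.8), np.float64(152.5), 59.2), (np.float64(365.1), np.float64(223.5), 48.2)] world [0.518  0.164  0.2537] res [0.0014 0.0014] LOCAL [-0.0013  0.0283  0.2537]
knob px [(np.float64(276.8), np.float64(152.5), 59.2), (np.float64(365.1), np.float64(223.5), 48.2), (np.float64(226.8), np.float64(211.2), 58.0)] world [0.5181 0.1648 0.2535] res [0.002  0.001  0.0013] LOCAL [-0.0013  0.0291  0.2535]
tcp local [-0.07647215  0.03040861  0.26528435]
```

View pics/o7s.png

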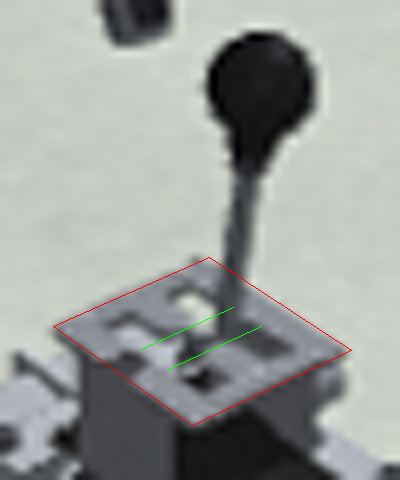

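View pics/o7d.png

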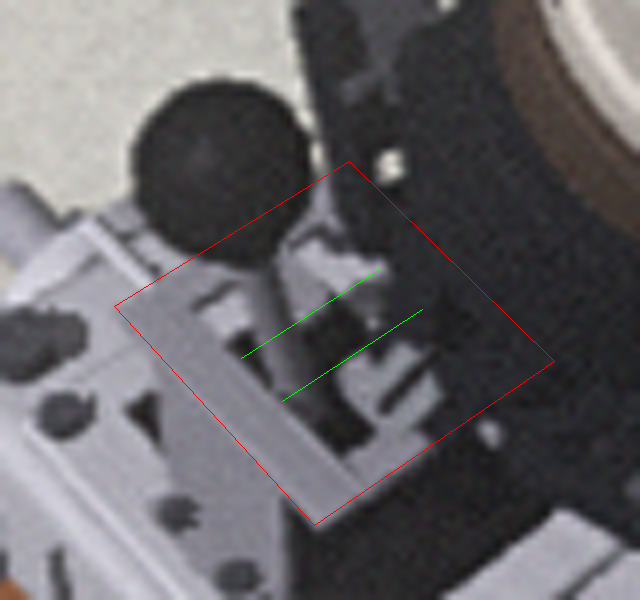

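View pics/w7.png

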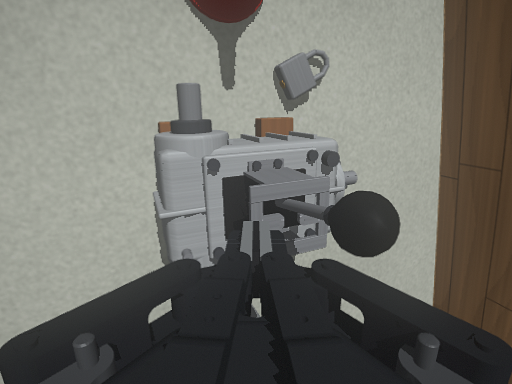

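Emit:
{"op": "servo_tool", "data": {"motion": [[[45, 0, 0, 0, 0, 0], [0, 0, 0, 0, 0, 0], [0, 33, 14, 0, 0, 0], [0, 32.5, 13.7, 0, 0, 0], [0, 0, 0, 0, 0, 0]]]}}

```text
time: 7.3
ee_pos: [0.5254, 0.2095, 0.264]
tcp_rot: [157.1, 0.1, 79.2]
wrist_force: [-1.2, -0.7, -0.5]
opening: 0.0
```

Emit:
{"op": "servo_tool", "data": {"motion": [[[0, 0, 0, 0, 0, 0], [0, 0, 0, 0, 0, 0]]]}}

```text
time: 7.5
ee_pos: [0.5224, 0.2103, 0.2651]
tcp_rot: [157.1, 0.0, 79.3]
wrist_force: [0.1, 0.5, 0.3]
opening: -0.0002
```

```bash
python3 - <<'E'
from h import *
c,s,d=shots('8')
o=bot.get_obs();print('tcp local',loc(o['ee_pos']))
E
```

```text
7.65 [0.5223 0.2107 0.2655] [ 1.5706e+02 -2.0000e-02  7.9320e+01] [-0.7 -0.4  0. ]
tcp local [-0.00558629  0.075075    0.26548126]
```

View pics/m8.png

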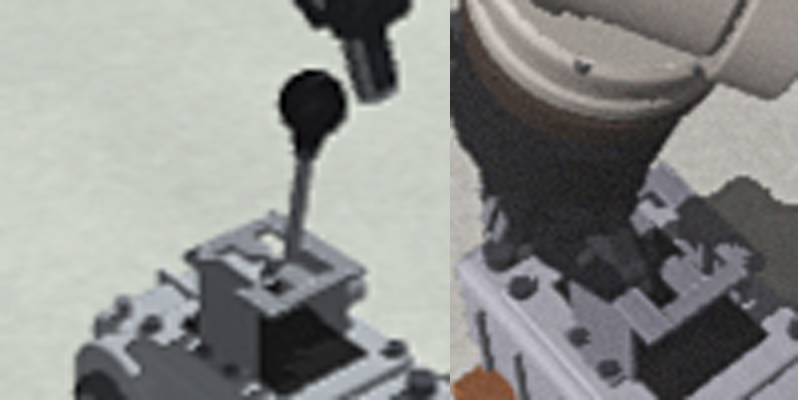

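View pics/w8.png

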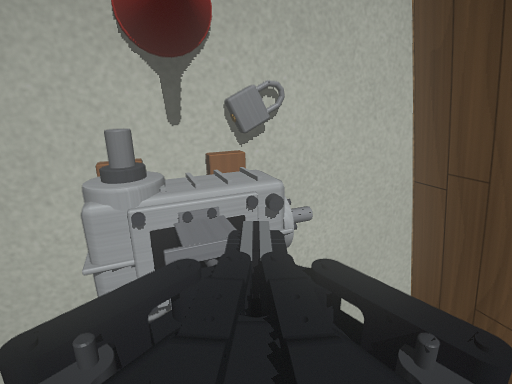

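Emit:
{"op": "servo_tool", "data": {"motion": [[[-10, 0, 0, 0, 0, 0], [-6, 0, 0, 0, 0, 0], [-5, 0, 0, 0, 0, 0], [-5, 0, 0, 0, 0, 0], [0, 0, 0, 0, 0, 0]]]}}

```text
time: 8.15
ee_pos: [0.5179, 0.1845, 0.2656]
tcp_rot: [157.0, -0.0, 79.3]
wrist_force: [-0.1, 2.8, 2.0]
opening: -0.0001
```

```bash
python3 - <<'E'
from h import *
c,s,d=shots('9')
k=knob([s],knobpos(-.12,0)) if 0 else None
o=bot.get_obs();print('tcp local',loc(o['ee_pos']))
E
```

```text
8.3 [0.518  0.1849 0.265 ] [1.5709e+02 1.0000e-02 7.9270e+01] [-1.   2.5  1.6]
tcp local [-0.00511138  0.04887485  0.26504779]
```

View pics/m9.png

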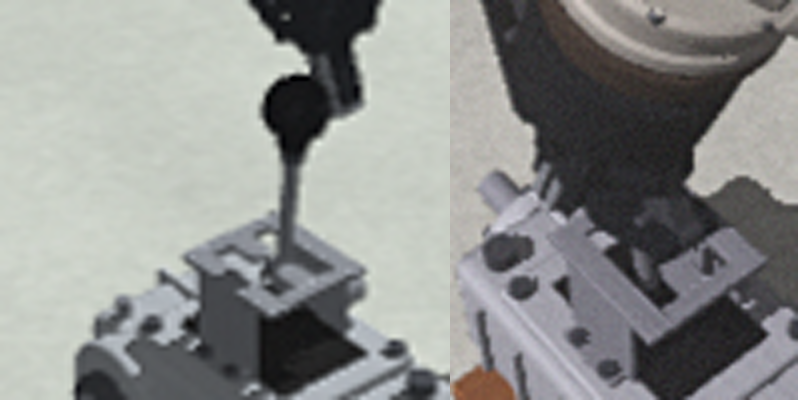

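Emit:
{"op": "servo_tool", "data": {"motion": [[[-7, 0, 0, 0, 0, 0], [-7, 0, 0, 0, 0, 0], [-7, 0, 0, 0, 0, 0], [-7, 0, 0, 0, 0, 0], [0, 0, 0, 0, 0, 0]]]}}

```text
time: 8.8
ee_pos: [0.5126, 0.1564, 0.2651]
tcp_rot: [157.1, 0.0, 79.2]
wrist_force: [0.0, 1.4, 1.8]
opening: 0.0003
```

```bash
python3 - <<'E'
from h import *
c,s,d=shots('10')
o=bot.get_obs();print('tcp local',loc(o['ee_pos']))
E
```

```text
8.95 [0.5127 0.1571 0.2649] [1.571e+02 3.000e-02 7.925e+01] [0.1 0.5 1.1]
tcp local [-0.00526197  0.02062191  0.26488518]
```

View pics/m10.png

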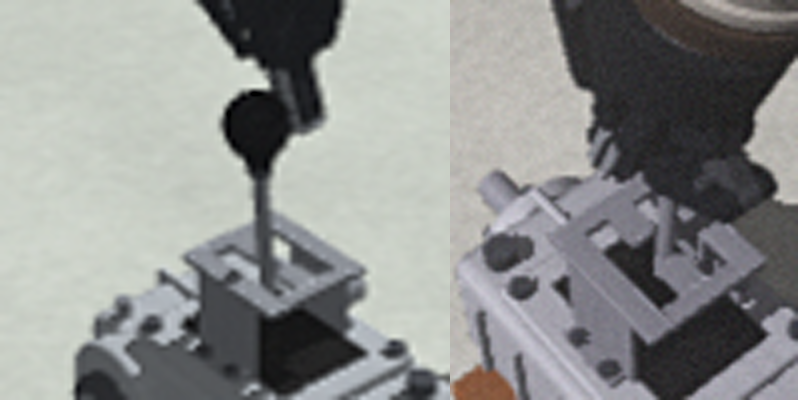

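Emit:
{"op": "servo_tool", "data": {"motion": [[[-6, 0, 0, 0, 0, 0], [-6, 0, 0, 0, 0, 0], [-4, 0, 0, 0, 0, 0], [-2, 0, 0, 0, 0, 0], [0, 0, 0, 0, 0, 0]]]}}

```text
time: 9.45
ee_pos: [0.5093, 0.1394, 0.2649]
tcp_rot: [157.1, 0.0, 79.3]
wrist_force: [1.3, 1.7, 0.2]
opening: -0.0002
```

Emit:
{"op": "servo_tool", "data": {"motion": [[[-2, 0, 0, 0, 0, 0], [0, 0, 0, 0, 0, 0]]]}}

```text
time: 9.65
ee_pos: [0.509, 0.1377, 0.2649]
tcp_rot: [157.1, 0.0, 79.3]
wrist_force: [1.6, 1.7, -1.7]
opening: 0.0004
```

```bash
python3 - <<'E'
from h import *
c,s,d=shots('11')
o=bot.get_obs();print('tcp local',loc(o['ee_pos']))
E
```

```text
9.8 [0.509  0.1379 0.2649] [1.571e+02 1.000e-02 7.929e+01] [ 0.1  1.3 -2.4]
tcp local [-0.00536129  0.00099442  0.26491637]
```

View pics/m11.png

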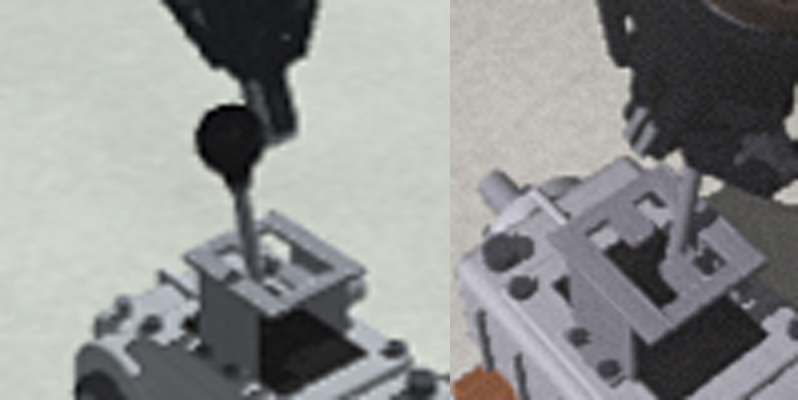

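```bash
python3 - <<'E'
from h import *
s=bot.camera('scene')
for sel in(.14,.16,.18):
  for sh in (-.02,0,.02): print(sel,sh,proj(s,knobpos(sel,sh))[0].round(1))
knob([s,s],knobpos(.16,0)) if 0 else None
print('ref neutral left measured 276.8,152.5; model',[proj(s,knobpos(q,-.01))[0].round(1) for q in(-.16,-.17,-.18)])
E
```

```text
0.14 -0.02 [262.  156.8]
0.14 0 [262.8 157.3]
0.14 0.02 [263.6 157.8]
0.16 -0.02 [261.  157.4]
0.16 0 [261.8 157.9]
0.16 0.02 [262.6 158.4]
0.18 -0.02 [260. 158.]
0.18 0 [260.8 158.5]
0.18 0.02 [261.6 159. ]
ref neutral left measured 276.8,152.5; model [array([277.1, 151.1]), array([277.6, 151. ]), array([278.1, 150.9])]
```

Emit:
{"op": "servo_tool", "data": {"motion": [[[-2, 0, 0, 0, 0, 0], [0, 0, 0, 0, 0, 0]]]}}

```text
time: 10.05
ee_pos: [0.5086, 0.1358, 0.2651]
tcp_rot: [157.1, 0.0, 79.3]
wrist_force: [0.8, 2.7, -0.5]
opening: -0.0002
```

Emit:
{"op": "servo_tool", "data": {"motion": [[[15, 0, 0, 0, 0, 0], [0, -23, -9.8, 0, 0, 0], [0, -23, -9.8, 0, 0, 0], [0, -23, -9.8, 0, 0, 0], [0, 0, 0, 0, 0, 0]]]}}

```text
time: 10.55
ee_pos: [0.4363, 0.1655, 0.2661]
tcp_rot: [157.0, -0.0, 79.4]
wrist_force: [0.9, 1.0, -0.5]
opening: 0.0
```

Emit:
{"op": "servo_tool", "data": {"motion": [[[0, 0, 0, 0, 0, 0], [-23, 0, 0, 0, 0, 0], [-23, 0, 0, 0, 0, 0], [0, 0, 0, 0, 0, 0], [0, 0, 0, 0, 0, 0]]]}}

```text
time: 11.05
ee_pos: [0.4299, 0.1191, 0.2655]
tcp_rot: [157.1, -0.0, 79.2]
wrist_force: [0.2, -0.5, 0.4]
opening: -0.0004
```

```bash
python3 - <<'E'
from h import *
c,s,d=shots('12')
k=knob([s,c,d],knobpos(.17,-.0));k=knob([s,d],knobpos(.17,-.0))
o=bot.get_obs();print('tcp local',loc(o['ee_pos']))
E
```

```text
11.2 [0.4296 0.1198 0.2652] [1.571e+02 1.000e-02 7.929e+01] [-0.6 -0.1  0.1]
knob px [(np.float64(260.2), np.float64(159.5), 59.6), (np.float64(368.5), np.float64(221.4), 49.0), (np.float64(254.6), np.float64(195.5), 58.2)] world [0.5069 0.1054 0.2535] res [0.0006 0.0017 0.0016] LOCAL [-0.0015 -0.0314  0.2535]
knob px [(np.float64(260.2), np.float64(159.5), 59.6), (np.float64(254.6), np.float64(195.5), 58.2)] world [0.5059 0.1061 0.2524] res [0.0003 0.0003] LOCAL [-0.0026 -0.0308  0.2524]
tcp local [-0.08009547 -0.03126541  0.26518765]
```

View pics/m12.png

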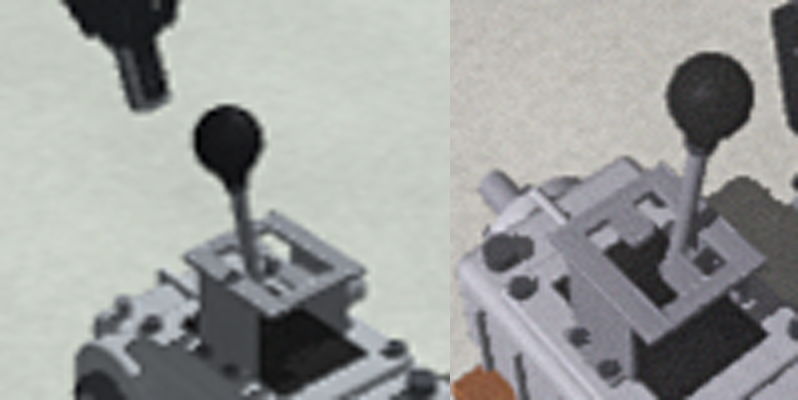

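View pics/w12.png

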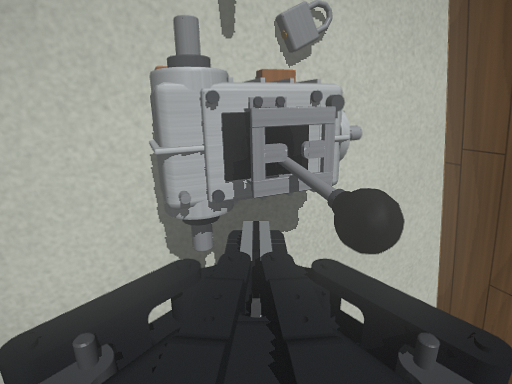

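Emit:
{"op": "servo_tool", "data": {"motion": [[[0, 11, 8, 0, 0, 0], [0, 12, 5, 0, 0, 0], [0, 11, 4.5, 0, 0, 0], [0, 4, 1.7, 0, 0, 0], [0, 0, 0, 0, 0, 0]]]}}

```text
time: 11.7
ee_pos: [0.4714, 0.1112, 0.262]
tcp_rot: [157.2, 0.0, 79.2]
wrist_force: [-1.4, -0.1, -0.0]
opening: -0.0001
```

Emit:
{"op": "servo_tool", "data": {"motion": [[[0, 6, 2.5, 0, 0, 0], [0, 6, 2.5, 0, 0, 0], [0, 6, 2.5, 0, 0, 0], [0, 0, 0, 0, 0, 0]]]}}

```text
time: 12.1
ee_pos: [0.4908, 0.1077, 0.2627]
tcp_rot: [157.1, -0.0, 79.3]
wrist_force: [-3.7, 0.8, 1.9]
opening: 0.0
```

```bash
python3 - <<'E'
from h import *
c,s,d=shots('13')
o=bot.get_obs();t=loc(o['ee_pos']);print('tcp local',t)
k=knob([s,d],knobpos(.175,np.arcsin((t[0]+.037)/.172)))
E
```

```text
12.25 [0.4902 0.1078 0.2626] [ 1.5707e+02 -1.0000e-02  7.9280e+01] [-0.7  1.4  2. ]
tcp local [-0.01841241 -0.03199813  0.26262958]
knob px [(np.float64(264.6), np.float64(161.9), 54.3), (np.float64(246.4), np.float64(188.5), 39.7)] world [0.5261 0.1031 0.2544] res [0.0019 0.0019] LOCAL [ 0.0178 -0.03    0.2544]
```

View pics/m13.png

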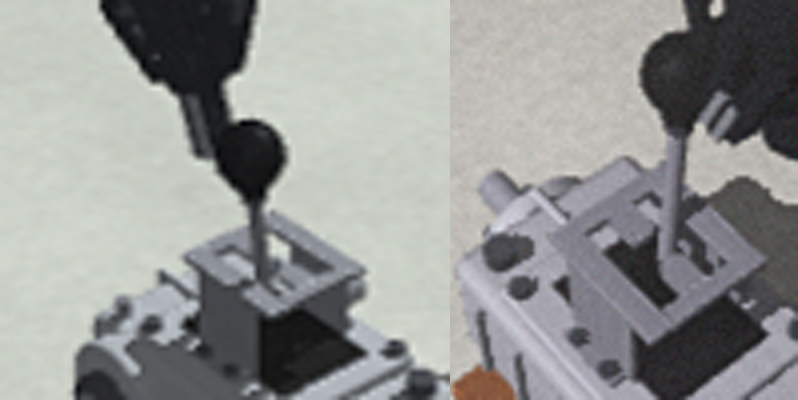

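Emit:
{"op": "servo_tool", "data": {"motion": [[[0, 5, 3.5, 0, 0, 0], [0, 5, 3, 0, 0, 0], [0, 5, 2.1, 0, 0, 0], [0, 4, 1.7, 0, 0, 0], [0, 0, 0, 0, 0, 0]]]}}

```text
time: 12.75
ee_pos: [0.5116, 0.1037, 0.2598]
tcp_rot: [157.1, 0.0, 79.3]
wrist_force: [-2.3, 1.4, 0.4]
opening: -0.0001
```

Emit:
{"op": "servo_tool", "data": {"motion": [[[0, 3, 1.2, 0, 0, 0], [0, 0, 0, 0, 0, 0]]]}}

```text
time: 12.95
ee_pos: [0.5144, 0.1032, 0.2598]
tcp_rot: [157.2, 0.0, 79.3]
wrist_force: [-2.7, 1.5, -2.8]
opening: -0.0001
```

Emit:
{"op": "servo_tool", "data": {"motion": [[[0, 2, 0.8, 0, 0, 0], [0, 0, 0, 0, 0, 0]]]}}

```text
time: 13.15
ee_pos: [0.5165, 0.1028, 0.2602]
tcp_rot: [157.1, 0.0, 79.3]
wrist_force: [-4.3, 2.1, -2.7]
opening: 0.0003
```

```bash
python3 - <<'E'
from h import *
c,s,d=shots('14')
o=bot.get_obs();t=loc(o['ee_pos']);print('tcp local',t)
k=knob([s,d],knobpos(.175,np.arcsin((t[0]+.037)/.172)))
E
```

```text
13.3 [0.5165 0.1028 0.2605] [1.5709e+02 1.0000e-02 7.9280e+01] [-3.9  1.4 -3.4]
tcp local [ 0.00835354 -0.03214942  0.26047152]
knob px [(np.float64(271.1), np.float64(167.0), 53.9), (np.float64(237.5), np.float64(181.4), 34.4)] world [0.5528 0.0984 0.2511] res [0.0015 0.0015] LOCAL [ 0.0449 -0.0299  0.2511]
```

View pics/m14.png

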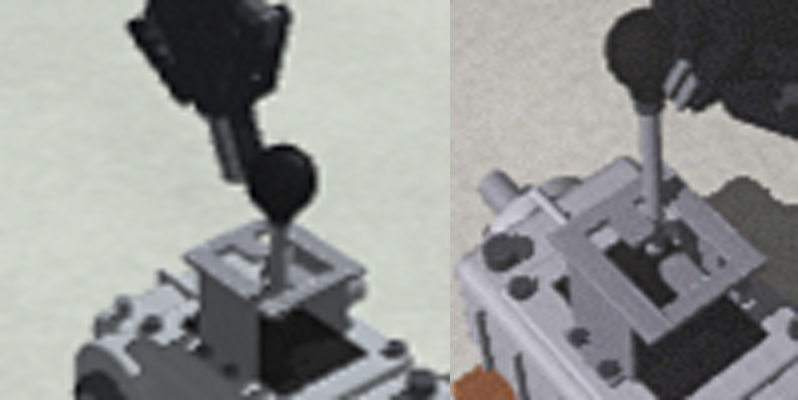

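Near the stop; push on gently until the force rises.

Emit:
{"op": "servo_tool", "data": {"motion": [[[0, 1.8, 0.8, 0, 0, 0], [0, 0, 0, 0, 0, 0]]]}}

```text
time: 13.5
ee_pos: [0.5186, 0.1024, 0.2605]
tcp_rot: [157.1, 0.0, 79.3]
wrist_force: [-3.5, 1.6, -2.6]
opening: 0.0002
```

Emit:
{"op": "servo_tool", "data": {"motion": [[[0, 1.8, 0.8, 0, 0, 0], [0, 0, 0, 0, 0, 0]]]}}

```text
time: 13.7
ee_pos: [0.5206, 0.102, 0.2606]
tcp_rot: [157.1, -0.0, 79.3]
wrist_force: [-3.5, 0.8, -2.6]
opening: 0.0003
```

Still sliding at ~4 N, not yet on the stop.

Emit:
{"op": "servo_tool", "data": {"motion": [[[0, 1.8, 0.8, 0, 0, 0], [0, 0, 0, 0, 0, 0]]]}}

```text
time: 13.9
ee_pos: [0.5223, 0.1017, 0.2603]
tcp_rot: [157.1, 0.0, 79.3]
wrist_force: [-5.7, 1.5, -2.4]
opening: -0.0001
```

```bash
python3 - <<'E'
from h import *
c,s,d=shots('15')
o=bot.get_obs();t=loc(o['ee_pos']);print('tcp local',t)
k=knob([s,d],knobpos(.175,.27))
E
```

```text
14.05 [0.5222 0.1017 0.2603] [1.5711e+02 1.0000e-02 7.9290e+01] [-6.   1.9 -2.5]
tcp local [ 0.01422246 -0.03215382  0.26030127]
knob px [(np.float64(272.1), np.float64(168.0), 54.0), (np.float64(237.3), np.float64(182.9), 32.7)] world [0.5534 0.0998 0.2478] res [0.0004 0.0004] LOCAL [ 0.0453 -0.0283  0.2478]
```

View pics/m15.png

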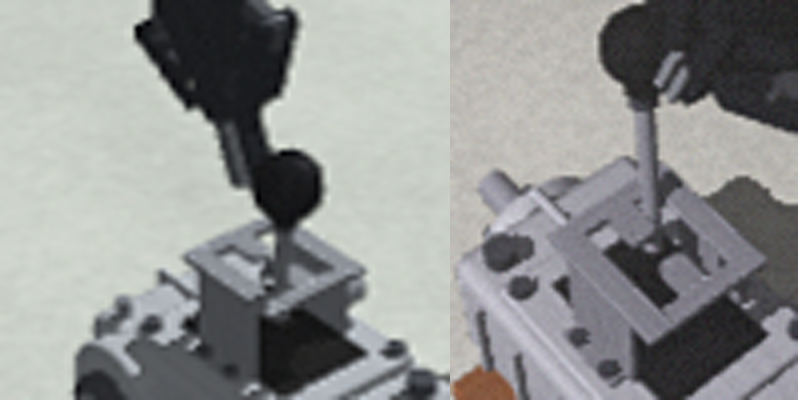

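Emit:
{"op": "servo_tool", "data": {"motion": [[[0, 1.8, 0.8, 0, 0, 0], [0, 0, 0, 0, 0, 0]]]}}

```text
time: 14.25
ee_pos: [0.524, 0.1014, 0.26]
tcp_rot: [157.2, 0.0, 79.3]
wrist_force: [-6.6, 2.8, -2.3]
opening: 0.0001
```

Emit:
{"op": "servo_tool", "data": {"motion": [[[0, 1.8, 0.8, 0, 0, 0], [0, 0, 0, 0, 0, 0]]]}}

```text
time: 14.45
ee_pos: [0.5257, 0.1011, 0.2598]
tcp_rot: [157.2, 0.0, 79.3]
wrist_force: [-7.9, 1.9, -2.7]
opening: -0.0
```

```bash
python3 - <<'E'
from h import *
c,s,d=shots('16')
o=bot.get_obs();t=loc(o['ee_pos']);print('tcp local',t)
k=knob([s,d],knobpos(.175,.27))
for x,n,(X,Y,w,h) in [(s,'s',(245,140,50,60)),(d,'d',(200,165,80,75))]:
    im=cv2.cvtColor(x['color'],cv2.COLOR_RGB2BGR)
    cv2.imwrite('pics/o16%s.png'%n,cv2.resize(im[Y:Y+h,X:X+w],None,fx=8,fy=8,interpolation=2))
    print(n,[(sh,proj(x,knobpos(.18,sh))[0].round(1)) for sh in(.22,.24,.26,.28,.3)])
E
```

```text
14.6 [0.5256 0.1011 0.2598] [1.5719e+02 2.0000e-02 7.9310e+01] [-7.9  3.  -3.5]
tcp local [ 0.01765238 -0.03213593  0.25977001]
knob px [(np.float64(272.5), np.float64(168.0), 54.1), (np.float64(236.1), np.float64(182.5), 32.6)] world [0.5551 0.1004 0.2482] res [0.001 0.001] LOCAL [ 0.0468 -0.0274  0.2482]
s [(0.22, array([269.5, 165.5])), (0.24, array([270.3, 166.2])), (0.26, array([271.1, 167. ])), (0.28, array([271.9, 167.8])), (0.3, array([272.7, 168.7]))]
d [(0.22, array([241.3, 182.5])), (0.24, array([240.2, 181.8])), (0.26, array([239.1, 181.1])), (0.28, array([238. , 180.5])), (0.3, array([236.9, 179.9]))]
```

View pics/o16s.png

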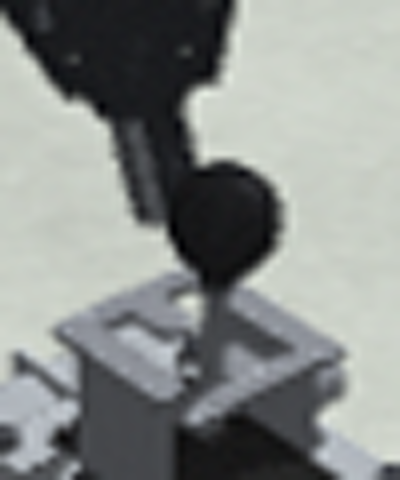

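View pics/o16d.png

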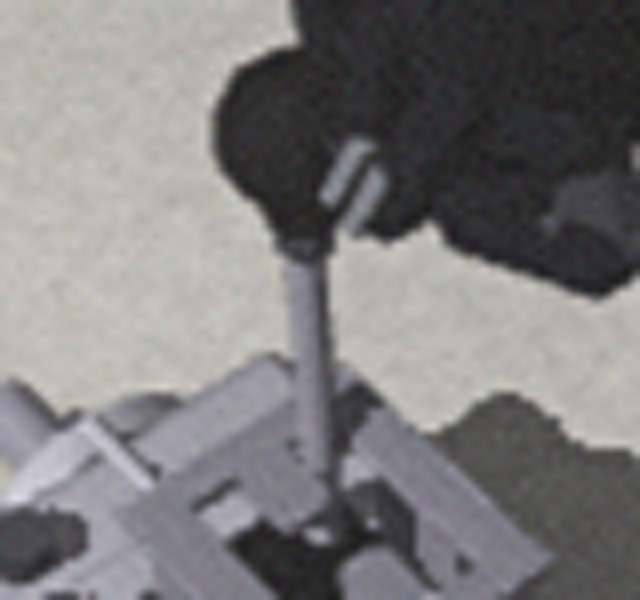

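Emit:
{"op": "servo_tool", "data": {"motion": [[[0, -15, -6.2, 0, 0, 0], [0, -15, -6.2, 0, 0, 0], [0, -12, -5, 0, 0, 0], [0, 0, 0, 0, 0, 0], [0, 0, 0, 0, 0, 0]]]}}

```text
time: 15.1
ee_pos: [0.482, 0.1096, 0.2608]
tcp_rot: [157.0, -0.0, 79.3]
wrist_force: [-0.1, 0.1, -0.8]
opening: 0.0002
```

```bash
python3 - <<'E'
from h import *
c,s,d=shots('17')
o=bot.get_obs();t=loc(o['ee_pos']);print('tcp local',t)
k=knob([s,d],knobpos(.175,.27));k=knob([s,d,c],knobpos(.175,.27))
from scipy.optimize import least_squares
E
```

```text
15.25 [0.482  0.1093 0.2601] [157.07   0.    79.27] [0.7 0.6 0.5]
tcp local [-0.02668989 -0.03195896  0.26006562]
knob px [(np.float64(272.1), np.float64(168.0), 59.6), (np.float64(237.3), np.float64(182.9), 56.7)] world [0.5534 0.0998 0.2478] res [0.0004 0.0004] LOCAL [ 0.0453 -0.0283  0.2478]
knob px [(np.float64(272.1), np.float64(168.0), 59.6), (np.float64(237.3), np.float64(182.9), 56.7), (np.float64(362.2), np.float64(218.9), 50.8)] world [0.5544 0.0991 0.2487] res [0.0007 0.0015 0.0017] LOCAL [ 0.0464 -0.0288  0.2487]
```

View pics/m17.png

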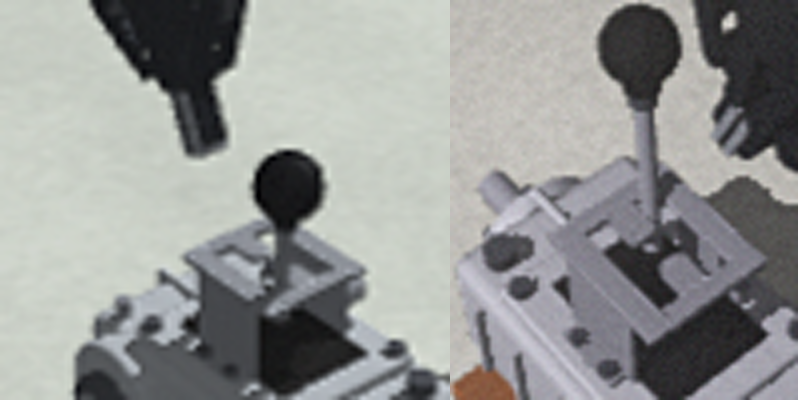

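View pics/w17.png

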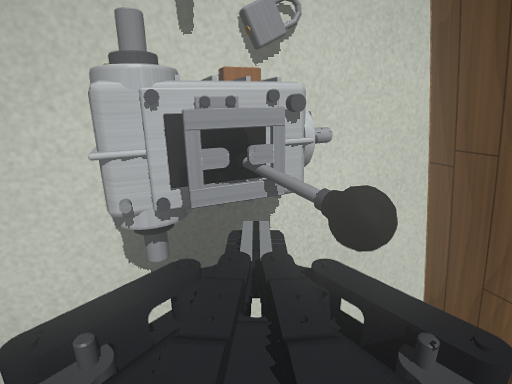

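Emit:
{"op": "servo_tool", "data": {"motion": [[[3, 1.6, -3.7, 0, 0, 0], [0, 15, 6.2, 0, 0, 0], [0, 14, 5.8, 0, 0, 0], [0, 3, 1.2, 0, 0, 0], [0, 0, 0, 0, 0, 0]]]}}

```text
time: 15.75
ee_pos: [0.5163, 0.1058, 0.2641]
tcp_rot: [157.1, 0.0, 79.3]
wrist_force: [-0.0, -0.4, 0.3]
opening: 0.0002
```

Emit:
{"op": "servo_tool", "data": {"motion": [[[0, 1.8, 0.8, 0, 0, 0], [0, 0, 0, 0, 0, 0]]]}}

```text
time: 15.95
ee_pos: [0.5179, 0.1057, 0.2645]
tcp_rot: [157.1, -0.0, 79.3]
wrist_force: [0.3, -0.5, -0.3]
opening: -0.0001
```

Emit:
{"op": "servo_tool", "data": {"motion": [[[0, 1.8, 0.8, 0, 0, 0], [0, 0, 0, 0, 0, 0]]]}}

```text
time: 16.15
ee_pos: [0.52, 0.1053, 0.2645]
tcp_rot: [157.1, -0.0, 79.3]
wrist_force: [-0.1, -0.3, -0.5]
opening: 0.0002
```

Emit:
{"op": "servo_tool", "data": {"motion": [[[0, 1.8, 0.8, 0, 0, 0], [0, 0, 0, 0, 0, 0]]]}}

```text
time: 16.35
ee_pos: [0.5219, 0.1049, 0.2642]
tcp_rot: [157.1, 0.0, 79.3]
wrist_force: [-2.0, 0.0, 1.1]
opening: -0.0001
```

Emit:
{"op": "servo_tool", "data": {"motion": [[[0, 1.8, 0.8, 0, 0, 0], [0, 0, 0, 0, 0, 0]]]}}

```text
time: 16.55
ee_pos: [0.5237, 0.1045, 0.264]
tcp_rot: [157.1, 0.0, 79.3]
wrist_force: [-3.9, 0.3, 0.4]
opening: -0.0001
```

Emit:
{"op": "servo_tool", "data": {"motion": [[[0, 1.8, 0.8, 0, 0, 0], [0, 0, 0, 0, 0, 0]]]}}

```text
time: 16.75
ee_pos: [0.5254, 0.1042, 0.2637]
tcp_rot: [157.2, 0.0, 79.3]
wrist_force: [-5.6, 1.2, 0.5]
opening: 0.0002
```

Emit:
{"op": "servo_tool", "data": {"motion": [[[0, 1.8, 0.8, 0, 0, 0], [0, 1.8, 0.8, 0, 0, 0], [0, 1.8, 0.8, 0, 0, 0], [0, 0, 0, 0, 0, 0]]]}}

```text
time: 17.15
ee_pos: [0.5305, 0.1032, 0.2629]
tcp_rot: [157.3, 0.0, 79.3]
wrist_force: [-9.8, 2.3, -1.1]
opening: 0.0003
```

```bash
python3 - <<'E'
from h import *
c,s,d=shots('18')
k=knob([s,d],knobpos(.165,.27))
E
```

```text
17.3 [0.5304 0.1032 0.2629] [1.573e+02 3.000e-02 7.934e+01] [-10.4   2.7  -0.4]
knob px [(np.float64(272.6), np.float64(168.5), 53.9), (np.float64(234.9), np.float64(181.1), 27.7)] world [0.5581 0.0989 0.2486] res [0.002 0.002] LOCAL [ 0.05   -0.0284  0.2486]
```

View pics/m18.png

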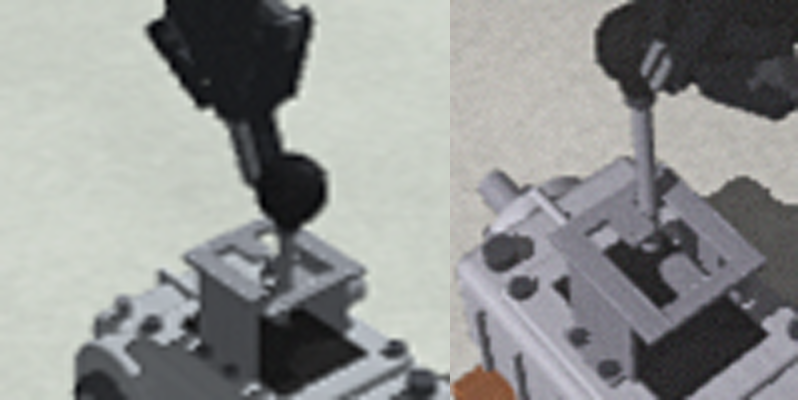

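Emit:
{"op": "servo_tool", "data": {"motion": [[[0, -15, -6.2, 0, 0, 0], [0, -25, -10.5, 0, 0, 0], [0, -25, -10.5, 0, 0, 0], [0, -10, -30, 0, 0, 0], [0, 0, 0, 0, 0, 0]]]}}

```text
time: 17.8
ee_pos: [0.4413, 0.1205, 0.2912]
tcp_rot: [156.8, -0.2, 79.3]
wrist_force: [-0.5, 0.2, 1.2]
opening: 0.0001
```

Emit:
{"op": "servo_tool", "data": {"motion": [[[0, 0, 0, 0, 0, 0], [0, 0, 0, 0, 0, 0]]]}}

```text
time: 18.0
ee_pos: [0.4423, 0.1199, 0.2869]
tcp_rot: [157.1, 0.0, 79.3]
wrist_force: [0.0, -0.0, -0.3]
opening: -0.0002
```

```bash
python3 - <<'E'
from h import *
c,s,d=shots('19')
k=knob([s,d],knobpos(.165,.27));k=knob([s,d,c],knobpos(.165,.27))
for l in ['funnel','rain_cup','padlock']:
    print(l,[(np.round(r['rect'],1).tolist(),round(r['confidence'],2)) for x in(s,d) for r in bot.look_for(x,l)[:1]])
save(s,'s19')
E
```

```text
18.15 [0.4422 0.1197 0.2867] [1.5715e+02 5.0000e-02 7.9250e+01] [-0.4  0.2  0.2]
knob px [(np.float64(272.2), np.float64(168.1), 59.7), (np.float64(237.3), np.float64(182.7), 56.6)] world [0.5538 0.0996 0.2477] res [0.0002 0.0002] LOCAL [ 0.0457 -0.0285  0.2477]
knob px [(np.float64(272.2), np.float64(168.1), 59.7), (np.float64(237.3), np.float64(182.7), 56.6), (np.float64(379.5), np.float64(201.7), 51.0)] world [0.5547 0.0992 0.2486] res [0.0007 0.0012 0.0016] LOCAL [ 0.0466 -0.0287  0.2486]
funnel [([310.1, 163.9, 36.3, 40.8], 0.74), ([102.2, 322.7, 65.1, 60.7], 0.58)]
rain_cup [([190.5, 223.9, 27.1, 41.6], 0.85), ([299.6, 193.2, 34.7, 39.9], 0.68)]
padlock [([316.1, 212.0, 26.7, 17.8], 0.68), ([143.3, 265.2, 36.3, 28.8], 0.64)]
```

View pics/m19.png

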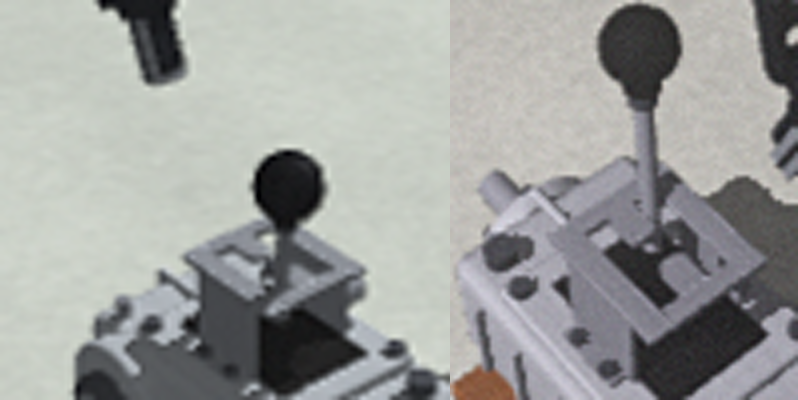

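View pics/s19.png

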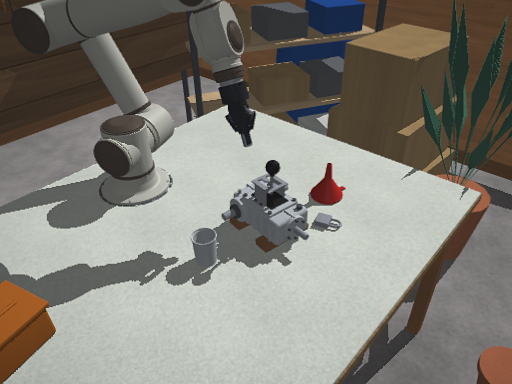

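```bash
python3 -c "
from workcell import bot
print(bot.job_done())"
```

```text
the job is handed in; nothing more can be done
None
```

The tiller gearbox is now in third gear, and I handed the job in at about 18 s on the robot's clock. I pushed the lever with the closed fingertips only. It went forward out of second to neutral, across to the right, then forward into the right-hand front slot.

**Fully home:** I pushed a second time, up to about 10 N, where about 4 N moves the lever. The knob did not move any further: before and after that push it measured about 46 mm ahead of the gate centre and 29 mm to its right. Fully forward should be about 45 mm.

**Along the way:** the knob measured about 1.5 mm short of neutral before crossing, and again after it, with the full rightward lean. So the lever was never run into first or fourth.

**Clear at the end:** the gripper was backed away and touching nothing. The cup and padlock were found within a few pixels of where they started. The networks did not find the funnel in the first pictures, so I compared it only by eye, and it looks unmoved. The highest wrist force I read was about 11 N.

**What did not fit cleanly:**
- My first push touched the knob with the flare of the finger rather than the tip, with about 7 N of upward force. It moved the lever only part of the way towards neutral. I backed off, tilted the tool about 23 degrees and finished that push with the tips.
- Near the end stop the fingers gave like a spring, about 1 N per mm. The stop therefore showed as a steady rise in force with the knob standing still, not as a sharp jump.
- The side camera's knob reading was a few mm off while the gripper overlapped it, so I relied on the readings taken after backing away.

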